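# Fetch the test strips from the drawer behind the reagent bottles

### The job

The test-strip vial is in the bench drawer, and three bottles stand in front of it: first stand all three bottles in the steel tray, then open the drawer and stand the strip vial in the large well of the white stand. Shut the drawer fully and put each bottle back where it stood at the start; keep the bottles and the vial upright and leave the timer where it lies.

Things in the scene. Friction and masses are not known exactly. Their poses are not given: they have to be found in the camera images.
- amber_bottle: amber glass bottle with a white ridged cap, 46 mm diameter, 105 mm tall (the straight body, to grip, reaches up to about 80 mm), 90 g. Origin: centre of its underside; z up. Stands on the bench in front of the drawer, in one of three places in a row.
- saline_bottle: clear-white bottle with a green cap, the tallest: 50 mm diameter, 126 mm tall (straight body up to about 95 mm), 120 g. Origin: centre of its underside; z up. Stands in the same row.
- small_bottle: the smallest white bottle, with a black cap: 38 mm diameter, 89 mm tall (straight body up to about 65 mm), 50 g. Origin: centre of its underside; z up. Stands in the same row.
- strip_vial: white test-strip vial with a wide green cap, seen through the clear top of the drawer unit: body 30 mm diameter, cap 34 mm, 62 mm tall (the cap is the top 10 mm), 30 g. Origin: centre of its underside; z up. Stands upright on the drawer's floor, 8 mm above the bench, 52 mm behind the drawer's outer face and anywhere up to 45 mm to the side of its middle; it rides with the drawer.
- drawer_unit: grey drawer unit with a clear top, 160 mm deep (x), 190 mm wide (y), 86 mm tall, fixed. Origin: centre of its underside; its front looks along its own -x, its y runs along the front. The outer face of the drawer front is at own x = -0.090; its top edge is at 82 mm. The bottles stand with their centres about 95 mm before that face. Shut, the drawer lies under the clear top, so the vial can be taken only once the drawer is well open.
- drawer (a joint): how far the drawer is pulled out, m: 0 shut (as at the start) to 0.105 fully open at a stop. Slides level along the unit's own -x, resistance about 2 N, stays where it is left. The drawer's side walls are 37 mm high; its front measures 10 mm through.
- drawer_handle (a point): middle of the drawer's steel bar handle: 11 mm thick, 100 mm long along the unit's y, 35 mm before the drawer's outer face (29 mm clear behind it) and 55 mm above the bench; can be pinched from above, a finger on either side (jaws only part open, so that the inner finger clears the drawer front). Moves with the drawer.
- tray: shallow steel instrument tray, 155 mm (its x) by 130 mm (its y), rim 15 mm high, floor 2.5 mm above the bench, inside 150 by 125 mm, fixed. Origin: centre of its underside. The side area: the three bottles fit side by side, e.g. one in the middle of the far half, two in the near half.
- vial_stand: white plastic block, 96 mm (its x) by 64 mm (its y), 34 mm tall, fixed, with one large round well (45 mm diameter, 20 mm deep, floor 14 mm above the bench) and three small tube holes 50 mm to the +x side of the well. Origin: on the bench under the centre of the large well.
- timer: white lab timer, 64 x 64 x 20 mm, lying on the bench between the stand and the tray. Origin: centre of its underside. Leave it alone.
Mind the look-alikes: they are no part of the job. What is shaped like the saline_bottle but brown is not meant.

How it is judged:
By the outcome, as a careful person would: the job done as asked, in the order asked, and still so for the second after the job is handed in, with the robot touching nothing.
It also fails if it takes over 147 s, if anything falls off the work surface, if the arm or the gripper's body presses on something with over 40 N, if the wrist force passes 120 N, or if a joint passes its speed limit or range.

### The arm

A 6-joint arm with a two-finger parallel gripper is mounted at the origin on a cart in front of the work surface, level with it; the furniture and walls round the work are solid. World frame = base frame: x ahead of the robot, y to its left, z up, the work surface at z = 0. Lengths are in m, angles in rad, forces in N, time in s.
With the tool pointing down it reaches from about 0.325 to 0.75 m from the base axis. Payload 7.6 kg.
Tool frame: the origin (TCP) lies at the very end of the fingers, on their centre line; the grasp point (between the pads) lies 19 mm behind it; z points along the fingers, y is the line along which they close (so a half turn about z gives the same grasp; the last joint's range is limited). The gripper opens to 85 mm and grips with 20 to 120 N. Pads are 22 mm wide; open, the fingers measure 114 mm over their backs; the gripper's body (76 mm by 85 mm) begins 54 mm behind the grasp point. The pads swing forward as they close: fully open they stand 13 mm farther back than shut.
Start: joints at [-1.242, 0.052, 1.401, -0, 1.689, -0.07], TCP at [0.204, -0.484, 0.231] pointing down, gripper open.
Joint ranges: [-2.9, 2.9], [-0.91, 2.17], [0.12, 2.37], [-1.06, 4.2], [0.26, 2.73], [-2.93, 2.93]. Speed limits (rad/s): [2.57, 2.57, 3.01, 3.14, 3.14, 3.14].

### API

Orientations are given as a unit quaternion [x, y, z, w].
In Python, from station import arm, vision gives the robot as it stands.
- The arm moves only by the tool carry_out, never from a script. Its argument "plan" is a list of rows, each a list of 6 numbers: the shift along the tool's x, y, z in units of 25 mm (1.0 is 25 mm), then the turn, a rotation vector about the tool's x, y, z in units of 6 degrees (1.0 is 6 degrees). A call has 1 to 8 rows; each row shifts and turns the commanded pose from where the row before left it, along the tool's axes as they then stand; what a row does not reach is not made up. A row lasts 1/10 s, in which the tool goes at most 50 mm and 8.59 degrees, less where a joint would pass 70% of its speed; a pose out of reach is approached as far as the arm can. A call is refused whole if a number of a shift passes 1 or a number of a turn 1, either way. A call with a gripper value outside its range is refused whole. "grip" is the opening, from 0 (shut) to 1 (fully open), set as the call begins (left out, the last holds). The fingers move at their own pace and stop on an object; the grip force is fixed at half the most. Time passes only in rows, so rows that do not move let the fingers close. It gives the time, the measured TCP pose, the force, the opening and the grip force at its end, in the units of the state.
- arm.observe(): the state, without advancing time (a new reading comes with each control period).
- vision.camera(name): name is "scene" or "top"; returns (picture, depth): 420x560x3 uint8, red, green, blue; 420x560 float32, m along the optical axis (not along the pixel's ray), 0 where there is no reading.
- vision.get_calibration(name): a dict with "mtx" (3x3 intrinsics, pixels), "eye" and "rotation" of the camera in the world. Camera axes: x right, y down, z forward; pixel columns grow to the right and rows downward; lengths in m; the calibration is good to about 2 mm. A picture is of the moment at which its call begins. get_calibration takes no time and is no camera call.
- arm.close_job(): hands the job in; it is judged then, once.
The state is a dict: "t": time; "joint_pos": joint angles; "qd": joint speeds; "joint_torque": joint torques, N m; "ee_pos": TCP position; "ee_rot": TCP orientation; "force": force on the tool from outside, world axes, zero at the start; "wrist_torque": the same for the moment, N m; "width": opening from 0.0 (shut) to 1.0 (fully open); "grip_force": force on a finger pad.
Only numpy, scipy, OpenCV 4.12 (cv2) and the standard library are available. Lean on these libraries where they do the work, as an engineer would, in place of code of your own. Each camera call takes 0.05 s, during which the arm holds its last target. There are 200 camera calls.

## Working session

There is one attempt and no reset: what is moved stays moved. The work goes in short steps, Python scripts to look and compute and a tool call to move; the robot and the scene stay as the last step left them, time stands still between calls to the robot, and variables do not carry over. Pictures are saved under pics/ and viewed, at most 16 in all, crops included, and the job is handed in when it is done.

Besides the shell and the picture viewer there is one more tool, called after "Emit:" in YAML: its name, and indented under it one key for each argument. carry_out: Moves the arm, as the interface text tells. Its arguments: {"type":"object","properties":{"plan":{"type":"array","items":{"type":"array","items":{"type":"number"}}},"grip":{"type":"number"}},"required":["plan"]}

```bash
ls; mkdir -p pics; python3 - <<'E'
from station import arm, vision
import cv2,numpy as np
print(arm.observe())
for n in("scene","top"):
    p,d=vision.camera(n); c=vision.get_calibration(n); print(n,c)
    cv2.imwrite(f"pics/{n}0.png",cv2.cvtColor(p,cv2.COLOR_RGB2BGR)); np.savez(f"{n}0.npz",p=p,d=d)
E
```

```text
pics
{'t': 0.0, 'joint_pos': array([-1.24232615e+00,  5.28148159e-02,  1.40174859e+00,  1.77816579e-05,
        1.68860265e+00, -7.02842343e-02]), 'qd': array([ 5.79940107e-05,  6.81646635e-04,  1.26697203e-03, -1.16962714e-03,
        1.08263417e-03,  6.92536905e-04]), 'joint_torque': array([ 6.13817410e-04, -3.81662357e+01, -3.60187376e+01, -4.50991581e-05,
        6.07378373e-03, -2.51144240e-05]), 'ee_pos': array([ 0.20377559, -0.48350407,  0.23047187]), 'ee_rot': array([ 9.80189609e-01,  1.98059870e-01, -9.25187679e-05, -7.81288478e-04]), 'force': array([ 0.17503118,  0.29995884, -0.25038625]), 'wrist_torque': array([-0.04260619,  0.04499795, -0.03210643]), 'grip_force': 0.0, 'width': 1.0033766037749363}
scene {'mtx': array([[508.23686138,   0.        , 273.7332851 ],
       [  0.        , 508.23686138, 206.96379647],
       [  0.        ,   0.        ,   1.        ]]), 'eye': array([-0.62385258, -0.92209166,  0.73367892]), 'rotation': array([ 0.74828476, -0.40245378,  0.26058828, -0.45846988])}
top {'mtx': array([[417.56787968,   0.        , 278.7514272 ],
       [  0.        , 417.56787968, 205.5335263 ],
       [  0.        ,   0.        ,   1.        ]]), 'eye': array([ 0.42564233, -0.21004865,  1.28731717]), 'rotation': array([ 0.70908933, -0.70350138,  0.03294684, -0.03453457])}
```

View pics/scene0.png

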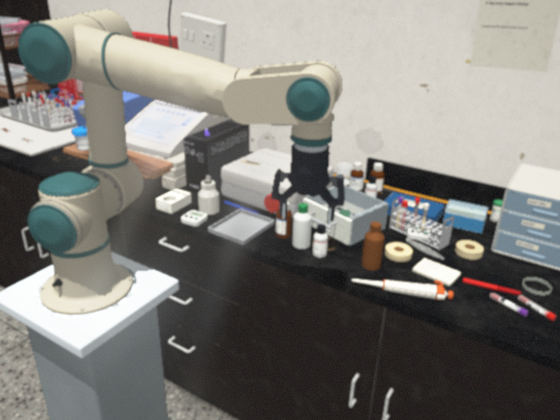

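View pics/top0.png

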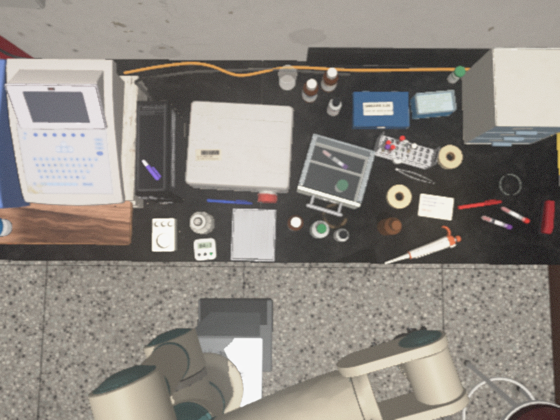

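The top view shows the white-capped bottle at (296,223), green at (320,229) and black at (342,236). The drawer unit is at (337,172), the tray at (254,234), the timer at (204,249) and the stand at (163,235). Next I'll zoom in and measure.

```bash
cat > h.py <<'E'
import numpy as np, cv2
from scipy.spatial.transform import Rotation as R
from station import arm, vision
def cal(n):
    c=vision.get_calibration(n); return c["mtx"],np.array(c["eye"]),R.from_quat(c["rotation"]).as_matrix()
def ray(n,u,v,z):
    K,e,M=cal(n); d=M@np.linalg.solve(K,[u,v,1.]); return e+d*(z-e[2])/d[2]
def cloud(n,d):
    K,e,M=cal(n); v,u=np.mgrid[:d.shape[0],:d.shape[1]]
    return (np.stack([(u-K[0,2])/K[0,0]*d,(v-K[1,2])/K[1,1]*d,d],-1))@M.T+e
def proj(n,p):
    K,e,M=cal(n); q=K@(M.T@(np.asarray(p)-e)); return q[:2]/q[2]
def snap(n,tag):
    p,d=vision.camera(n); b=cv2.cvtColor(p,cv2.COLOR_RGB2BGR); np.savez(f"{n}{tag}.npz",p=p,d=d); return b,d
def crop(b,u0,u1,v0,v1,f,fn): cv2.imwrite(fn,cv2.resize(b[v0:v1,u0:u1],None,fx=f,fy=f,interpolation=cv2.INTER_CUBIC))
E
python3 - <<'E'
from h import *
z=np.load("top0.npz"); b=cv2.cvtColor(z["p"],cv2.COLOR_RGB2BGR); P=cloud("top",z["d"])
crop(b,140,380,125,265,3.3,"pics/c0.png")
for u,v in [(296,223),(320,229),(342,236),(254,234),(204,249),(163,240),(337,150),(342,185),(326,210),(280,240),(390,227)]: print((u,v),P[v,u].round(3))
E
```

```text
(296, 223) [ 0.489 -0.256  0.111]
(320, 229) [ 0.472 -0.322  0.125]
(342, 236) [ 0.454 -0.389  0.087]
(254, 234) [ 0.46  -0.131  0.003]
(204, 249) [0.413 0.018 0.018]
(163, 240) [0.44  0.145 0.013]
(337, 150) [ 0.706 -0.376  0.085]
(342, 185) [ 0.602 -0.39   0.084]
(326, 210) [ 0.531 -0.346  0.062]
(280, 240) [ 0.443 -0.211  0.001]
(390, 227) [ 0.48  -0.521  0.11 ]
```

View pics/c0.png

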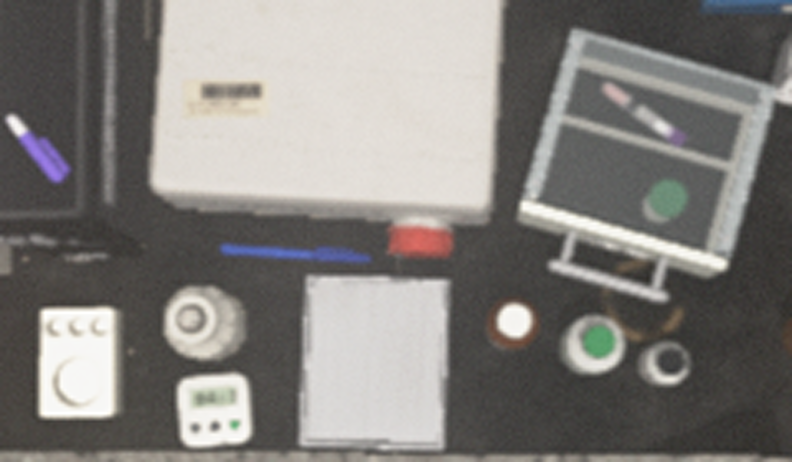

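Crop c0 (3.3x) shows amber at (513,323), saline at (594,343), small at (668,363), the vial cap at (665,200), the handle from (552,266) to (667,296), the tray centred at (375,362) and the well at (77,382). Look-alike items stand beside the stand. Now precise positions.

```bash
python3 - <<'E'
from h import *
z=np.load("top0.npz"); b=cv2.cvtColor(z["p"],cv2.COLOR_RGB2BGR); d=z["d"]; P=cloud("top",d); Z=P[...,2]
hsv=cv2.cvtColor(b,cv2.COLOR_BGR2HSV)
def box(m,u0,u1,v0,v1):
    o=np.zeros_like(m); o[v0:v1,u0:u1]=m[v0:v1,u0:u1]; return o
def blob(m):
    n,l,s,c=cv2.connectedComponentsWithStats(m.astype(np.uint8)); i=1+s[1:,4].argmax(); return c[i],s[i,4],l==i
for nm,bx,lo,zt in [("amber",(284,307,213,235),.095,.105),("saline",(308,334,217,243),.116,.126),("small",(330,354,225,248),.078,.089)]:
    c,a,m=blob(box(Z>lo,*bx)); mz=np.median(Z[m]); print(nm,c,a,mz.round(4),ray("top",*c,zt).round(4), np.median(P[m][:,:2],0).round(4))
    c2,a2,m2=blob(box(Z>.03,*bx)); X=P[m2]; print("  all extent",c2,a2)
g=box((hsv[...,0]>40)&(hsv[...,0]<90)&(hsv[...,1]>60),325,355,170,205)
c,a,m=blob(g); print("vialcap",c,a,ray("top",*c,.070).round(4),np.median(Z[m]))
# saline green cap
g=box((hsv[...,0]>40)&(hsv[...,0]<90)&(hsv[...,1]>60),308,334,217,243); c,a,m=blob(g); print("salcap",c,a,ray("top",*c,.126).round(4))
def rect(m,z,nm):
    ct=max(cv2.findContours(m.astype(np.uint8),0,2)[0],key=cv2.contourArea); r=cv2.minAreaRect(ct)
    q=np.array([ray("top",*p,z)[:2] for p in cv2.boxPoints(r)]); print(nm,q.mean(0).round(4),"sides",[np.linalg.norm(q[i]-q[(i+1)%4]).round(4) for i in range(2)],"dir",np.degrees(np.arctan2(*(q[1]-q[0])[::-1])).round(1)); 
V=hsv[...,2]
rect(box((V>110),225,282,200,263),.012,"tray")
rect(box((Z>.025)&(Z<.045),145,182,212,258),.034,"stand")
rect(box((Z>.010)&(Z<.03),186,218,232,262),.02,"timer")
rect(box((Z>.07)&(Z<.10),290,380,125,212),.085,"unit")
rect(box((Z>.038)&(Z<.075)&(V>90),300,346,198,219),.06,"handle")
c,a,m=blob(box(Z>.03,186,218,205,236)); print("decoy",c,a,Z[m].max(),np.median(P[m],0))
for u,v in [(240,150),(268,196),(255,200),(180,150),(390,227),(205,222)]: print((u,v),P[v,u].round(3))
# well
gray=cv2.cvtColor(b,cv2.COLOR_BGR2GRAY); big=cv2.resize(gray[212:258,145:182],None,fx=8,fy=8,interpolation=cv2.INTER_CUBIC)
cv2.imwrite("pics/well.png",big)
h=cv2.HoughCircles(big,cv2.HOUGH_GRADIENT,1,40,param1=60,param2=15,minRadius=42,maxRadius=75); 
for x,y,r in (h[0][:3] if h is not None else []): print("well",x,y,r,ray("top",(x+.5)/8-.5+145,(y+.5)/8-.5+212,.034).round(4), r/8*1.25/417)
E
```

```text
amber [295.175 221.7  ] 80 0.1052 [ 0.4932 -0.2538  0.105 ] [ 0.4924 -0.2533]
  all extent [294.56862745 222.53431373] 204
saline [320.91566265 228.22891566] 83 0.1255 [ 0.4744 -0.3247  0.126 ] [ 0.475 -0.325]
  all extent [318.97348485 228.95075758] 264
small [342.82258065 234.30645161] 62 0.0881 [ 0.4591 -0.391   0.089 ] [ 0.4599 -0.3914]
  all extent [340.77622378 234.66433566] 143
vialcap [343.66666667 181.66666667] 3 [ 0.6143 -0.3974  0.07  ] 0.08339392672240731
salcap [321.05882353 228.02941176] 68 [ 0.475  -0.3251  0.126 ]
tray [ 0.4564 -0.1214] sides [np.float64(0.1676), np.float64(0.1508)] dir -0.9
stand [0.4559 0.1394] sides [np.float64(0.0662), np.float64(0.0927)] dir -89.5
timer [0.415  0.0165] sides [np.float64(0.0636), np.float64(0.0631)] dir -89.5
unit [ 0.6469 -0.3726] sides [np.float64(0.1726), np.float64(0.1912)] dir -16.0
handle [ 0.5476 -0.3444] sides [np.float64(0.0432), np.float64(0.1104)] dir -16.2
decoy [200.83170732 222.25121951] 410 1.2873171664263798 [0.49029135 0.01651159 0.07489499]
(240, 150) [ 0.699 -0.094  0.104]
(268, 196) [ 0.569 -0.175  0.081]
(255, 200) [ 0.565 -0.133  0.005]
(180, 150) [0.706 0.089 0.066]
(390, 227) [ 0.48  -0.521  0.11 ]
(205, 222) [0.491 0.004 0.093]
well 156.5 227.5 53.9 [0.4393 0.1355 0.034 ] 0.020196343
```

View pics/well.png

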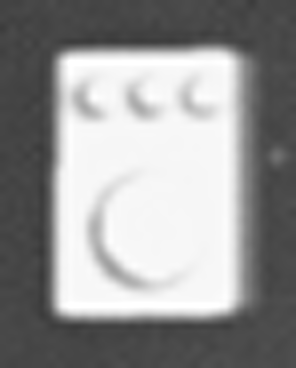

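The well's rim is seen as a crescent: left edge x≈88, bottom y≈290, which puts the centre near (149,230) in this 8x crop. The unit's yaw is about -16°, and the handle and bottle row agree with it. With tool x along the drawer front and tool y along its depth, I can plan every move in that frame.

```bash
cat >> h.py <<'E'
th=np.radians(-16.1); TY=np.array([np.cos(th),np.sin(th)]); TX=np.array([-TY[1],TY[0]])
def ab(p): p=np.asarray(p)[:2]; return np.array([p@TX,p@TY])
def to(p,z=None,fr=None):
    """remaining move in tool units (25 mm) x,y,z from the measured pose, and turn in 6 deg units"""
    s=arm.observe() if fr is None else None
    e=s["ee_pos"] if fr is None else np.asarray(fr); d=ab(p)-ab(e)
    out=[d[0]/.025,d[1]/.025]+([(e[2]-z)/.025] if z is not None else [])
    if s:
        M=R.from_quat(s["ee_rot"]).as_matrix(); ya=np.degrees(np.arctan2(M[1,1],M[0,1])-th); tilt=(M[:2,2]).round(4)
        out+=["turn z",round(-ya/6*-1,2),"tilt",tilt]
    return [np.round(o,2) if isinstance(o,float) else o for o in out]
T=dict(saline=(.4748,-.325),amber=(.493,-.2535),small=(.4595,-.391))
E
python3 - <<'E'
from h import *
q=np.array([ray("top",140+(u+.5)/3.3-.5,125+(v+.5)/3.3-.5,.013)[:2] for u,v in[(305,277),(449,280),(443,447),(300,445)]])
print("tray",q.mean(0).round(4),[np.linalg.norm(q[i]-q[(i+1)%4]).round(4) for i in range(4)], np.degrees(np.arctan2(*(q[0]-q[3])[::-1])))
print("well",ray("top",163.2,240.3,.034))
vc=ray("top",140+665/3.3,125+200/3.3,.07); print("vial",vc)
face=np.array([.565,-.349]); print("vial ab rel face",ab(vc)-ab(face))
for k,p in T.items(): print(k,ab(p)-ab(face))
print(to(T["saline"],.14))
E
```

```text
tray [ 0.4591 -0.1291] [np.float64(0.1337), np.float64(0.1539), np.float64(0.1313), np.float64(0.1548)] -0.6297907893515009
well [0.43841846 0.138237   0.034     ]
vial [ 0.60252283 -0.3909699   0.07      ]
vial ab rel face [-0.02991817  0.04769002]
saline [-0.00195508 -0.09331783]
amber [ 0.07178775 -0.09565965]
small [-0.06960942 -0.08971499]
[np.float64(9.1), np.float64(8.66), np.float64(3.62), 'turn z', np.float64(-8.51), 'tilt', array([-0.0004,  0.0013])]
```

Emit:
carry_out:
  plan:
    - [0,0,0,0,0,-1]
    - [0,0,0,0,0,-1]
    - [0,0,0,0,0,-1]
    - [0,0,0,0,0,-1]
    - [0,0,0,0,0,-1]
    - [0,0,0,0,0,-1]
    - [0,0,0,0,0,-1]
    - [0,0,0,0,0,-1]
  grip: 0.75

```text
t: 0.9
ee_pos: [0.2038, -0.4836, 0.2308]
ee_rot: [0.814, 0.581, 0.0, -0.0]
force: [-0.2, 0.5, -0.2]
width: 0.75
grip_force: 0.0
```

Emit:
carry_out:
  plan:
    - [0.9,0.9,0,0,0,-0.5]
    - [1,1,0,0,0,0]
    - [1,1,0,0,0,0]
    - [1,1,0,0,0,0]
    - [1,1,0,0,0,0]
    - [1,1,0,0,0,0]
    - [1,1,0,0,0,0]
    - [1,1,0,0,0,0]

```text
t: 1.7
ee_pos: [0.4504, -0.3495, 0.2308]
ee_rot: [0.799, 0.601, -0.0, -0.0]
force: [-0.8, -0.3, -0.7]
width: 0.747
grip_force: 0.0
```

```bash
python3 -c "
from h import *
print(arm.observe()['ee_pos'],arm.observe()['width'],arm.observe()['joint_pos'],to(T['saline'],.066))"
```

```text
[ 0.45035401 -0.34950759  0.23082008] 0.747447056129181 [-7.24727158e-01  1.80595916e-01  1.26289704e+00 -5.65871785e-05
  1.69889046e+00 -4.42876387e-01] [np.float64(1.21), np.float64(0.67), np.float64(6.59), 'turn z', np.float64(-0.01), 'tilt', array([-0.0006,  0.0005])]
```

Emit:
carry_out:
  plan:
    - [0.8,0.4,0,0,0,0]
    - [0.4,0.27,0,0,0,0]
    - [0,0,1,0,0,0]
    - [0,0,1,0,0,0]
    - [0,0,1,0,0,0]
    - [0,0,1,0,0,0]
    - [0,0,0,0,0,0]

```text
t: 2.4
ee_pos: [0.4716, -0.3255, 0.1271]
ee_rot: [0.8, 0.6, -0.001, -0.004]
force: [-0.2, 0.1, -1.0]
width: 0.751
grip_force: 0.0
```

Emit:
carry_out:
  plan:
    - [0,0,0.8,0,0,0]
    - [0,0,0.8,0,0,0]
    - [0,0,0.7,0,0,0]
    - [0,0,0.3,0,0,0]
    - [0,0,0,0,0,0]
    - [0,0,0,0,0,0]

```text
t: 3.0
ee_pos: [0.4742, -0.327, 0.0678]
ee_rot: [0.799, 0.601, 0.0, 0.001]
force: [0.2, 0.3, 0.7]
width: 0.754
grip_force: 0.0
```

```bash
python3 - <<'E'
from h import *
print(to(T['saline'],.066))
b,d=snap("scene","1"); crop(b,240,400,140,280,4,"pics/s1.png")
E
```

```text
[np.float64(0.08), np.float64(0.0), np.float64(0.07), 'turn z', np.float64(-0.01), 'tilt', array([ 0.0015, -0.0013])]
```

View pics/s1.png

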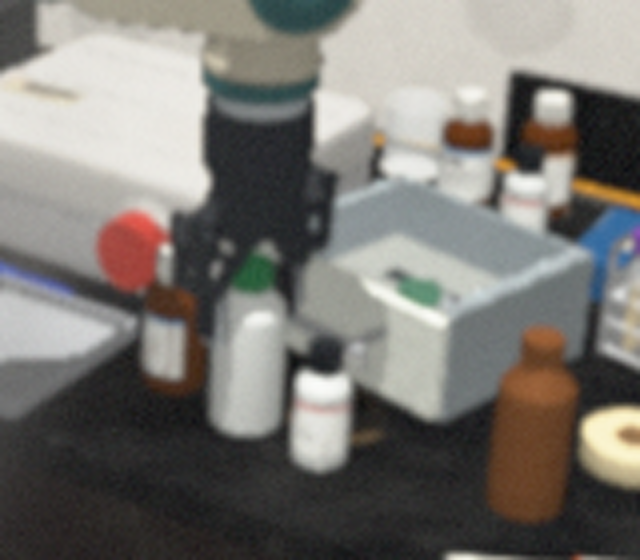

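The gripper straddles the saline bottle (crop about (245,350)) and is clear of its neighbours. I'll grip and lift.

Emit:
carry_out:
  plan:
    - [0,0,0,0,0,0]
    - [0,0,0,0,0,0]
    - [0,0,0,0,0,0]
    - [0,0,0,0,0,0]
    - [0,0,-0.5,0,0,0]
    - [0,0,-1,0,0,0]
    - [0,0,-1,0,0,0]
    - [0,0,-1,0,0,0]
  grip: 0.4

```text
t: 3.85
ee_pos: [0.4734, -0.3262, 0.1551]
ee_rot: [0.799, 0.601, -0.0, -0.0]
force: [-0.4, -0.0, -0.5]
width: 0.57
grip_force: 62.0
```

```bash
cat >> h.py <<'E'
T.update(ts=(.503,-.129),ta=(.412,-.094),tm=(.412,-.162))
E
python3 - <<'E'
from h import *
print(arm.observe()['ee_pos'],arm.observe()['width'],arm.observe()['grip_force'],to(T['ts']))
E
```

```text
[ 0.47343074 -0.32615866  0.15509256] 0.5703251299889021 62.024205923080444 [np.float64(7.91), np.float64(-1.05), 'turn z', np.float64(-0.01), 'tilt', array([-0.0006,  0.0003])]
```

Emit:
carry_out:
  plan:
    - [0,0,-1,0,0,0]
    - [0,0,-1,0,0,0]
    - [0.9,0,0,0,0,0]
    - [1,0,0,0,0,0]
    - [1,-0.2,0,0,0,0]
    - [1,-0.2,0,0,0,0]
    - [1,-0.2,0,0,0,0]
    - [1,-0.2,0,0,0,0]

```text
t: 4.65
ee_pos: [0.4953, -0.178, 0.2042]
ee_rot: [0.799, 0.601, -0.0, -0.0]
force: [-0.2, -0.3, -0.8]
width: 0.573
grip_force: 62.1
```

Emit:
carry_out:
  plan:
    - [1,-0.2,0,0,0,0]
    - [0.7,0,0,0,0,0]
    - [0.3,0,0.6,0,0,0]
    - [0,0,1,0,0,0]
    - [0,0,1,0,0,0]
    - [0,0,0.8,0,0,0]
    - [0,0,0,0,0,0]

```text
t: 5.35
ee_pos: [0.5023, -0.1294, 0.1146]
ee_rot: [0.8, 0.601, -0.002, -0.003]
force: [-1.3, -0.2, -1.7]
width: 0.574
grip_force: 62.1
```

```bash
python3 - <<'E'
from h import *
print(arm.observe()['ee_pos'],to(T['ts'],.0678+.003))
E
```

```text
[ 0.50232724 -0.12941653  0.1146112 ] [np.float64(0.02), np.float64(0.02), np.float64(1.75), 'turn z', np.float64(-0.01), 'tilt', array([-0.0073,  0.0022])]
```

Emit:
carry_out:
  plan:
    - [0,0,0,0,0,0]
    - [0,0,0.8,0,0,0]
    - [0,0,0.8,0,0,0]
    - [0,0,0.1,0,0,0]
    - [0,0,0,0,0,0]
    - [0,0,0,0,0,0]
    - [0,0,0,0,0,0]

```text
t: 6.05
ee_pos: [0.5054, -0.13, 0.0778]
ee_rot: [0.799, 0.601, 0.001, 0.001]
force: [0.7, -1.1, -1.5]
width: 0.57
grip_force: 62.2
```

Emit:
carry_out:
  plan:
    - [0,0,0.2,0,0,0]
    - [0,0,0.05,0,0,0]
    - [0,0,0,0,0,0]
    - [0,0,0,0,0,0]

```text
t: 6.45
ee_pos: [0.5048, -0.1297, 0.0704]
ee_rot: [0.799, 0.601, 0.0, 0.0]
force: [-0.3, -0.0, 2.5]
width: 0.569
grip_force: 62.2
```

```bash
python3 - <<'E'
from h import *
s=arm.observe();print(s['ee_pos'],s['force'])
b,d=snap("scene","2"); crop(b,200,360,160,270,4,"pics/s2.png")
E
```

```text
[ 0.50483721 -0.12974744  0.07042481] [-0.26059805 -0.04799093  2.51570447]
```

View pics/s2.png

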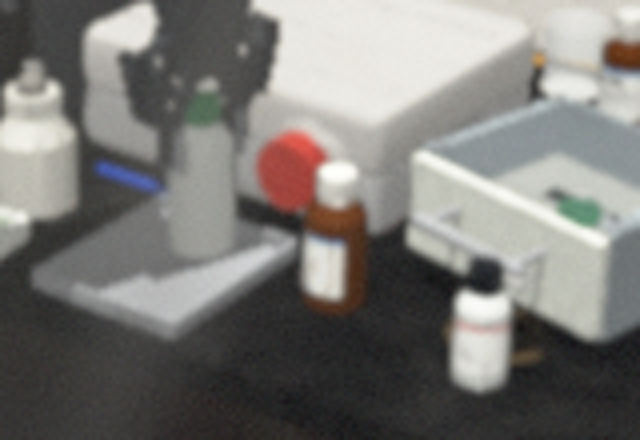

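The saline bottle is in the tray's far half at crop (205,215), just touching (2.5 N). The red knob is close behind it, so I'll open only slightly and then rise.

Emit:
carry_out:
  plan:
    - [0,0,0,0,0,0]
    - [0,0,0,0,0,0]
    - [0,0,-0.6,0,0,0]
    - [0,0,-1,0,0,0]
    - [0,0,-1,0,0,0]
    - [0,0,-1,0,0,0]
    - [0,0,-0.4,0,0,0]
    - [0,0,0,0,0,0]
  grip: 0.66

```text
t: 7.3
ee_pos: [0.5053, -0.1299, 0.1712]
ee_rot: [0.799, 0.601, 0.001, 0.001]
force: [0.3, -0.5, 0.9]
width: 0.661
grip_force: 0.0
```

```bash
python3 - <<'E'
from h import *
print(arm.observe()['ee_pos'],to(T['amber'],.046))
E
```

```text
[ 0.5052894  -0.12991378  0.17124498] [np.float64(-4.89), np.float64(0.9), np.float64(5.01), 'turn z', np.float64(-0.01), 'tilt', array([ 0.0027, -0.0009])]
```

Emit:
carry_out:
  plan:
    - [-1,0.2,0,0,0,0]
    - [-1,0.2,0,0,0,0]
    - [-1,0.2,0,0,0,0]
    - [-1,0.2,0,0,0,0]
    - [-0.9,0.1,0,0,0,0]
    - [0,0,1,0,0,0]
    - [0,0,1,0,0,0]
    - [0,0,0,0,0,0]
  grip: 0.7

```text
t: 8.1
ee_pos: [0.4896, -0.2523, 0.1142]
ee_rot: [0.8, 0.601, -0.002, -0.005]
force: [-0.3, 0.8, -0.9]
width: 0.703
grip_force: 0.0
```

Emit:
carry_out:
  plan:
    - [0,0,1,0,0,0]
    - [0,0,1,0,0,0]
    - [0,0,0.8,0,0,0]
    - [0,0,0.2,0,0,0]
    - [0,0,0,0,0,0]
    - [0,0,0,0,0,0]
    - [0,0,0,0,0,0]

```text
t: 8.8
ee_pos: [0.493, -0.2541, 0.0466]
ee_rot: [0.799, 0.601, 0.0, 0.001]
force: [-0.4, 0.3, -0.9]
width: 0.702
grip_force: 0.0
```

```bash
python3 - <<'E'
from h import *
s=arm.observe();print(s['ee_pos'],s['force'],to(T['amber'],.046))
E
```

```text
[ 0.49298686 -0.25405822  0.04662893] [-0.3534954   0.30116007 -0.88625784] [np.float64(0.02), np.float64(-0.01), np.float64(0.03), 'turn z', np.float64(-0.01), 'tilt', array([ 0.0022, -0.0014])]
```

Emit:
carry_out:
  plan:
    - [0,0,0,0,0,0]
    - [0,0,0,0,0,0]
    - [0,0,0,0,0,0]
    - [0,0,-0.5,0,0,0]
    - [0,0,-1,0,0,0]
    - [0,0,-1,0,0,0]
    - [0,-0.9,-1,0,0,0]
    - [0,-1,-0.5,0,0,0]
  grip: 0.35

```text
t: 9.6
ee_pos: [0.4468, -0.2406, 0.1479]
ee_rot: [0.799, 0.601, 0.001, 0.001]
force: [1.2, -0.2, -0.8]
width: 0.524
grip_force: 61.1
```

Emit:
carry_out:
  plan:
    - [0.8,-1,0,0,0,0]
    - [1,-1,0,0,0,0]
    - [1,-1,0,0,0,0]
    - [1,0,0,0,0,0]
    - [1,0,0,0,0,0]
    - [0.45,0,0,0,0,0]
    - [0,0,1,0,0,0]
    - [0,0,0.5,0,0,0]

```text
t: 10.4
ee_pos: [0.4104, -0.0933, 0.1063]
ee_rot: [0.799, 0.601, -0.001, -0.001]
force: [-0.0, -0.8, -1.1]
width: 0.524
grip_force: 61.3
```

Emit:
carry_out:
  plan:
    - [0,0,1,0,0,0]
    - [0,0,0.8,0,0,0]
    - [0,0,0,0,0,0]
    - [0,0,0,0,0,0]
    - [0,0,0,0,0,0]

```text
t: 10.9
ee_pos: [0.4118, -0.094, 0.0639]
ee_rot: [0.8, 0.601, 0.001, 0.001]
force: [0.3, -0.1, -0.4]
width: 0.524
grip_force: 61.3
```

```bash
python3 - <<'E'
from h import *
s=arm.observe();print(s['ee_pos'],s['force'],s['width'],to(T['ta'],.0491))
E
```

```text
[ 0.41175034 -0.09396212  0.06387013] [ 0.25744357 -0.13411106 -0.37843291] 0.523566526985569 [np.float64(0.0), np.float64(0.01), np.float64(0.59), 'turn z', np.float64(-0.01), 'tilt', array([ 0.0018, -0.0007])]
```

Emit:
carry_out:
  plan:
    - [0,0,0.4,0,0,0]
    - [0,0,0.15,0,0,0]
    - [0,0,0,0,0,0]
    - [0,0,0,0,0,0]

```text
t: 11.3
ee_pos: [0.4111, -0.0936, 0.0489]
ee_rot: [0.799, 0.601, 0.0, 0.0]
force: [-0.0, 0.2, 1.6]
width: 0.529
grip_force: 61.3
```

Emit:
carry_out:
  plan:
    - [0,0,0,0,0,0]
    - [0,0,0,0,0,0]
    - [0,0,-0.6,0,0,0]
    - [0,0,-1,0,0,0]
    - [0,0,-1,0,0,0]
    - [0,0,-1,0,0,0]
    - [-0.9,0,-0.4,0,0,0]
    - [-1,0,0,0,0,0]
  grip: 0.66

```text
t: 12.1
ee_pos: [0.3987, -0.1396, 0.1508]
ee_rot: [0.799, 0.602, 0.001, 0.002]
force: [-0.1, -0.3, -0.3]
width: 0.661
grip_force: 0.0
```

Emit:
carry_out:
  plan:
    - [-1,0,0,0,0,0]
    - [-1,0.7,0,0,0,0]
    - [-1,0.7,0,0,0,0]
    - [-1,0.7,0,0,0,0]
    - [-1,0.7,0,0,0,0]
    - [-1,0.7,0,0,0,0]
    - [-1,0.8,0,0,0,0]
    - [-1,0.8,0,0,0,0]

```text
t: 12.9
ee_pos: [0.465, -0.3679, 0.1485]
ee_rot: [0.799, 0.601, 0.0, -0.0]
force: [0.5, 0.0, -0.4]
width: 0.664
grip_force: 0.0
```

Emit:
carry_out:
  plan:
    - [-0.95,0,0,0,0,0]
    - [0,0,1,0,0,0]
    - [0,0,1,0,0,0]
    - [0,0,0,0,0,0]
    - [0,0,0,0,0,0]

```text
t: 13.4
ee_pos: [0.458, -0.3894, 0.099]
ee_rot: [0.799, 0.601, -0.0, -0.0]
force: [-0.2, 1.3, -0.4]
width: 0.659
grip_force: 0.0
```

```bash
python3 - <<'E'
from h import *
s=arm.observe();print(s['ee_pos'],s['force'],s['width'],to(T['small'],.029))
E
```

```text
[ 0.45802607 -0.38935338  0.09895275] [-0.18437599  1.29859195 -0.35637384] 0.6586652219124479 [np.float64(-0.05), np.float64(0.07), np.float64(2.8), 'turn z', np.float64(-0.01), 'tilt', array([-0.0005,  0.0005])]
```

Emit:
carry_out:
  plan:
    - [-0.05,0.07,1,0,0,0]
    - [0,0,1,0,0,0]
    - [0,0,0.7,0,0,0]
    - [0,0,0,0,0,0]
    - [0,0,0,0,0,0]

```text
t: 13.9
ee_pos: [0.4602, -0.3918, 0.0333]
ee_rot: [0.799, 0.601, 0.0, 0.001]
force: [-0.1, -0.6, 0.8]
width: 0.66
grip_force: 0.0
```

Emit:
carry_out:
  plan:
    - [0,0,0,0,0,0]
    - [0,0,0,0,0,0]
    - [0,0,0,0,0,0]
    - [0,0,0,0,0,0]
    - [0,0,-0.5,0,0,0]
    - [0,0,-1,0,0,0]
    - [0,0,-1,0,0,0]
    - [0,-0.7,-1,0,0,0]
  grip: 0.25

```text
t: 14.7
ee_pos: [0.4433, -0.3863, 0.1207]
ee_rot: [0.799, 0.601, 0.0, 0.001]
force: [0.3, -0.8, -0.2]
width: 0.43
grip_force: 60.1
```

Emit:
carry_out:
  plan:
    - [0.9,-0.8,-0.5,0,0,0]
    - [1,-1,0,0,0,0]
    - [1,-1,0,0,0,0]
    - [1,-0.87,0,0,0,0]
    - [1,0,0,0,0,0]
    - [1,0,0,0,0,0]
    - [1,0,0,0,0,0]
    - [0.9,0,0,0,0,0]

```text
t: 15.5
ee_pos: [0.4089, -0.1724, 0.1324]
ee_rot: [0.799, 0.601, 0.0, 0.001]
force: [0.5, 0.5, -1.4]
width: 0.434
grip_force: 60.3
```

Emit:
carry_out:
  plan:
    - [0.47,0,0,0,0,0]
    - [0,0,1,0,0,0]
    - [0,0,1,0,0,0]
    - [0,0,1,0,0,0]
    - [0,0,0.4,0,0,0]
    - [0,0,0,0,0,0]
    - [0,0,0,0,0,0]

```text
t: 16.2
ee_pos: [0.4126, -0.1627, 0.0475]
ee_rot: [0.799, 0.601, 0.0, 0.001]
force: [0.8, -0.5, -0.2]
width: 0.431
grip_force: 60.3
```

```bash
python3 - <<'E'
from h import *
s=arm.observe();print(s['ee_pos'],s['force'],s['width'],to(T['tm'],.0345))
b,d=snap("scene","3"); crop(b,200,360,160,270,4,"pics/s3.png")
E
```

```text
[ 0.41256632 -0.162683    0.04750823] [ 0.80036194 -0.53389119 -0.1505235 ] 0.43147369092543075 [np.float64(0.02), np.float64(-0.03), np.float64(0.52), 'turn z', np.float64(-0.01), 'tilt', array([ 0.0014, -0.0008])]
```

View pics/s3.png

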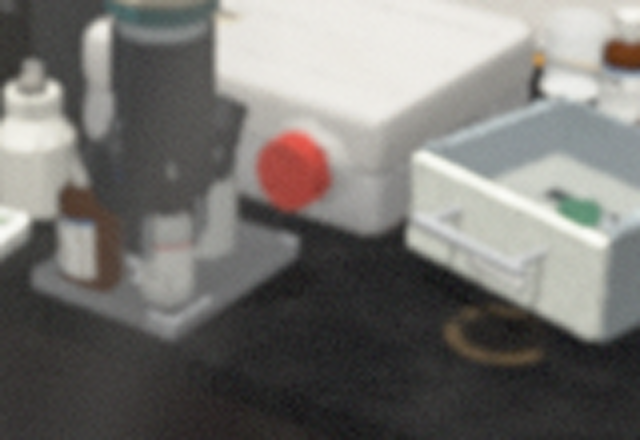

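The amber and saline bottles stand in the tray, and the small one is just above its place. I'll lower it.

Emit:
carry_out:
  plan:
    - [0,0,0.4,0,0,0]
    - [0,0,0.12,0,0,0]
    - [0,0,0,0,0,0]
    - [0,0,0,0,0,0]

```text
t: 16.65
ee_pos: [0.4133, -0.1629, 0.0363]
ee_rot: [0.799, 0.601, 0.001, 0.002]
force: [-6.7, 3.1, 21.0]
width: 0.43
grip_force: 62.2
```

Emit:
carry_out:
  plan:
    - [0,0,0,0,0,0]
    - [0,0,0,0,0,0]
    - [0,0,-0.6,0,0,0]
    - [0,0,-1,0,0,0]
    - [0,0,-1,0,0,0]
    - [0,0,-1,0,0,0]
    - [0,0,-0.5,0,0,0]
    - [0,0,0,0,0,0]
  grip: 0.58

```text
t: 17.45
ee_pos: [0.4127, -0.1626, 0.1371]
ee_rot: [0.799, 0.601, 0.001, 0.001]
force: [-0.2, -1.1, -0.3]
width: 0.579
grip_force: 0.0
```

```bash
cat >> h.py <<'E'
T.update(handle=(.5314,-.3395))
E
python3 - <<'E'
from h import *
z=np.load("top0.npz"); b=cv2.cvtColor(z["p"],cv2.COLOR_RGB2BGR); Z=cloud("top",z["d"])[...,2]
P=cloud("top",z["d"]); m=np.zeros(Z.shape,bool); m[200:220,302:346]=1; m&=(Z>.045)&(Z<.072)
q=P[m]; A=np.array([ab(p) for p in q])-ab((.565,-.349)); print(m.sum()); print(np.percentile(A,[5,50,95],axis=0))
h=A[(A[:,1]<-.022)]; print(len(h),np.percentile(h,[3,50,97],axis=0))
print(arm.observe()['ee_pos'],to(T['handle'],.036))
E
```

```text
194
[[-0.04861597 -0.03840283]
 [-0.01299673 -0.03181489]
 [ 0.04680249  0.00136923]]
149 [[-0.0501181  -0.03888353]
 [-0.00015804 -0.03388215]
 [ 0.05148061 -0.02423366]]
[ 0.41273206 -0.16259164  0.13708662] [np.float64(-5.48), np.float64(6.52), np.float64(4.04), 'turn z', np.float64(-0.01), 'tilt', array([ 0.0028, -0.0014])]
```

Handle confirmed (35 mm before the face, ±50 mm long). Going there with jaws part open.

Emit:
carry_out:
  plan:
    - [-1,0,0,0,0,0]
    - [-1,0,0,0,0,0]
    - [-1,0.9,0,0,0,0]
    - [-1,1,0,0,0,0]
    - [-1,1,0,0,0,0]
    - [-0.5,1,0,0,0,0]
    - [0,1,0,0,0,0]
    - [0,1,0,0,0,0]
  grip: 0.3

```text
t: 18.25
ee_pos: [0.5154, -0.3357, 0.133]
ee_rot: [0.8, 0.6, -0.001, -0.002]
force: [0.3, 0.3, 0.3]
width: 0.298
grip_force: 0.0
```

Emit:
carry_out:
  plan:
    - [0,0.6,0,0,0,0]
    - [0,0,1,0,0,0]
    - [0,0,1,0,0,0]
    - [0,0,0,0,0,0]
    - [0,0,0,0,0,0]

```text
t: 18.75
ee_pos: [0.5292, -0.3391, 0.0845]
ee_rot: [0.799, 0.601, -0.0, -0.001]
force: [-0.3, -0.8, 0.8]
width: 0.302
grip_force: 0.0
```

```bash
python3 - <<'E'
from h import *
print(arm.observe()['ee_pos'],to(T['handle'],.036))
b,d=snap("scene","4"); crop(b,260,400,140,270,4.4,"pics/s4.png")
E
```

```text
[ 0.52923327 -0.33911405  0.08451204] [np.float64(0.01), np.float64(0.09), np.float64(1.94), 'turn z', np.float64(-0.01), 'tilt', array([-0.0022,  0.0015])]
```

View pics/s4.png

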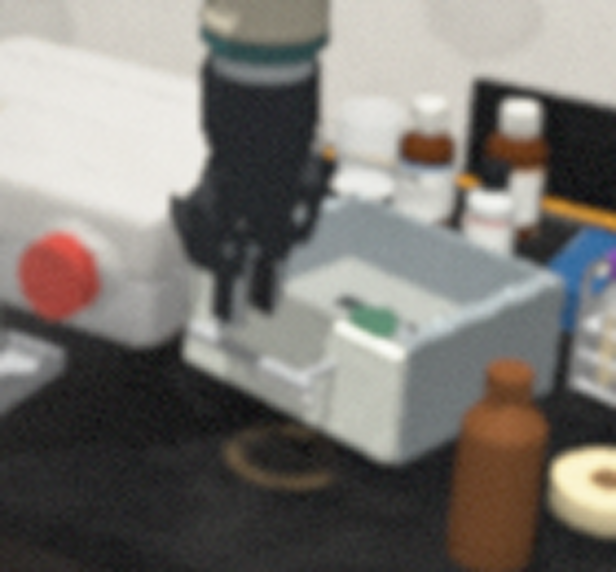

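The fingers at (225,290) and (262,290) are above the handle bar. I'll lower and pinch.

Emit:
carry_out:
  plan:
    - [0,0.05,0.7,0,0,0]
    - [0,0,0.7,0,0,0]
    - [0,0,0.5,0,0,0]
    - [0,0,0,0,0,0]
    - [0,0,0,0,0,0]

```text
t: 19.3
ee_pos: [0.5315, -0.3402, 0.0394]
ee_rot: [0.799, 0.601, 0.0, 0.001]
force: [0.3, 0.1, 0.5]
width: 0.301
grip_force: 0.0
```

Emit:
carry_out:
  plan:
    - [0,0,0,0,0,0]
    - [0,0,0,0,0,0]
    - [0,0,0,0,0,0]
  grip: 0

```text
t: 19.6
ee_pos: [0.5314, -0.3401, 0.0393]
ee_rot: [0.799, 0.601, 0.0, 0.001]
force: [0.5, 1.5, 4.2]
width: 0.102
grip_force: 58.6
```

Emit:
carry_out:
  plan:
    - [0,-0.3,0,0,0,0]
    - [0,-0.6,0,0,0,0]
    - [0,-0.6,0,0,0,0]
    - [0,-0.6,0,0,0,0]
    - [0,-0.6,0,0,0,0]
    - [0,-0.6,0,0,0,0]
    - [0,-0.6,0,0,0,0]
    - [0,-0.2,0,0,0,0]

```text
t: 20.4
ee_pos: [0.4323, -0.3116, 0.0393]
ee_rot: [0.8, 0.601, 0.001, 0.002]
force: [23.4, -7.6, -7.3]
width: 0.108
grip_force: 58.4
```

Emit:
carry_out:
  plan:
    - [0,0,0,0,0,0]
    - [0,0,0,0,0,0]
    - [0,0,0,0,0,0]
  grip: 0.3

```text
t: 20.7
ee_pos: [0.4321, -0.3112, 0.0381]
ee_rot: [0.799, 0.601, -0.0, -0.0]
force: [-0.7, 0.8, 2.3]
width: 0.301
grip_force: 1.4
```

Emit:
carry_out:
  plan:
    - [0,0,-0.6,0,0,0]
    - [0,0,-1,0,0,0]
    - [0,0,-1,0,0,0]
    - [0,0,-1,0,0,0]
    - [0,-1,-1,0,0,0]
    - [0,-1,0,0,0,0]
    - [0,-1,0,0,0,0]
    - [0,0,0,0,0,0]

```text
t: 21.5
ee_pos: [0.359, -0.29, 0.1543]
ee_rot: [0.8, 0.6, -0.0, 0.0]
force: [-0.1, -0.5, 0.9]
width: 0.299
grip_force: 0.0
```

```bash
python3 - <<'E'
from h import *
print(arm.observe()['ee_pos'])
b,d=snap("top","5"); crop(b,210,380,125,265,4.2,"pics/t5.png")
E
```

```text
[ 0.3589778  -0.29001314  0.1542843 ]
```

View pics/t5.png

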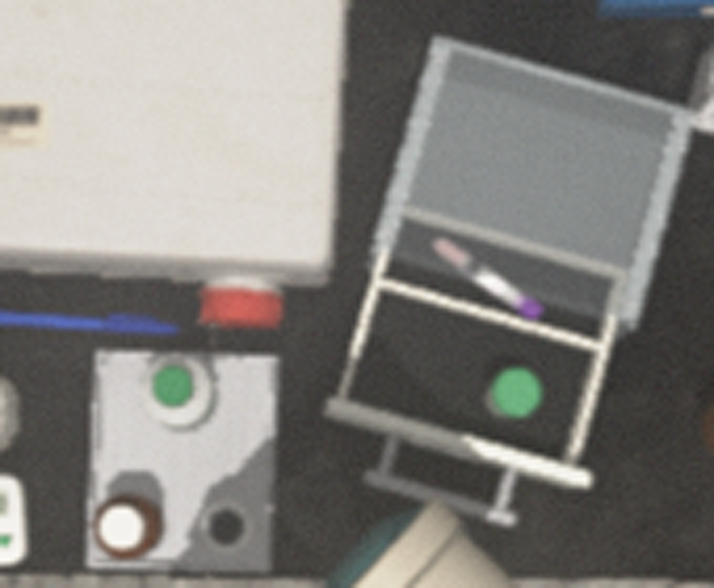

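The drawer is open, the vial cap is clearly visible at crop (516,392), and the bottles are upright in the tray at (175,390), (125,527) and (228,525). Now I'll locate the vial.

```bash
python3 - <<'E'
from h import *
z=np.load("top5.npz"); b=cv2.cvtColor(z["p"],cv2.COLOR_RGB2BGR); P=cloud("top",z["d"]); hsv=cv2.cvtColor(b,cv2.COLOR_BGR2HSV)
m=np.zeros(hsv.shape[:2],bool); m[205:232,318:350]=1; m&=(hsv[...,0]>40)&(hsv[...,0]<90)&(hsv[...,1]>60)
v,u=np.nonzero(m); p=ray("top",u.mean(),v.mean(),.07); print(m.sum(),2*np.sqrt(m.sum()/np.pi)*1.217/417,p,np.median(P[m],0), ab(p)-ab((.565,-.349)))
print(to(p[:2],.044))
E
```

```text
113 0.03500650908936107 [ 0.50772219 -0.36414837  0.07      ] [ 0.50704127 -0.36509909  0.07016775] [-0.03043822 -0.05083046]
[np.float64(-1.2), np.float64(6.49), np.float64(4.41), 'turn z', np.float64(-0.02), 'tilt', array([ 0.0011, -0.001 ])]
```

Emit:
carry_out:
  plan:
    - [-0.2,0.9,0,0,0,0]
    - [-0.2,1,0,0,0,0]
    - [-0.2,1,0,0,0,0]
    - [-0.2,1,0,0,0,0]
    - [-0.2,1,0,0,0,0]
    - [-0.2,1,0,0,0,0]
    - [0,0.6,0,0,0,0]
    - [0,0,0,0,0,0]
  grip: 0.53

```text
t: 22.35
ee_pos: [0.51, -0.3646, 0.1527]
ee_rot: [0.799, 0.601, 0.0, -0.0]
force: [-0.7, -0.2, 0.2]
width: 0.528
grip_force: 0.0
```

Emit:
carry_out:
  plan:
    - [0,0,0.8,0,0,0]
    - [0,0,0.8,0,0,0]
    - [0,0,0,0,0,0]
    - [0,0,0,0,0,0]

```text
t: 22.75
ee_pos: [0.5081, -0.3644, 0.1137]
ee_rot: [0.799, 0.601, -0.0, -0.0]
force: [-0.1, -0.5, 0.5]
width: 0.532
grip_force: 0.0
```

```bash
python3 - <<'E'
from h import *
print(arm.observe()['ee_pos'],to((.5077,-.3641),.046))
E
```

```text
[ 0.50811859 -0.36436634  0.11370397] [np.float64(0.01), np.float64(-0.02), np.float64(2.71), 'turn z', np.float64(-0.01), 'tilt', array([-0.0003,  0.0001])]
```

Emit:
carry_out:
  plan:
    - [0,0,0.8,0,0,0]
    - [0,0,0.8,0,0,0]
    - [0,0,0.8,0,0,0]
    - [0,0,0.3,0,0,0]
    - [0,0,0,0,0,0]
    - [0,0,0,0,0,0]

```text
t: 23.35
ee_pos: [0.5089, -0.365, 0.0476]
ee_rot: [0.799, 0.601, 0.0, 0.001]
force: [0.5, 1.3, 1.1]
width: 0.526
grip_force: 0.0
```

Emit:
carry_out:
  plan:
    - [0,0,0,0,0,0]
    - [0,0,0,0,0,0]
    - [0,0,0,0,0,0]
    - [0,0,0,0,0,0]
  grip: 0.2

```text
t: 23.75
ee_pos: [0.5091, -0.3652, 0.048]
ee_rot: [0.799, 0.601, 0.0, 0.002]
force: [-0.9, 0.3, 7.1]
width: 0.371
grip_force: 59.0
```

Emit:
carry_out:
  plan:
    - [0,0,-0.4,0,0,0]
    - [0,0,-0.8,0,0,0]
    - [0,0,-1,0,0,0]
    - [0,0,-1,0,0,0]
    - [0,0,-1,0,0,0]
    - [0,0,-1,0,0,0]
    - [0,0,-0.8,0,0,0]
    - [0,0,0,0,0,0]

```text
t: 24.55
ee_pos: [0.5093, -0.3653, 0.2003]
ee_rot: [0.799, 0.601, 0.001, 0.003]
force: [0.3, -1.5, 0.4]
width: 0.368
grip_force: 59.4
```

```bash
python3 - <<'E'
from h import *
print(arm.observe()['width'],arm.observe()['ee_pos'],to((.4384,.1382),.052))
b,d=snap("scene","6"); crop(b,260,400,100,240,4,"pics/s6.png")
E
```

```text
0.3684037198718225 [ 0.50926769 -0.36525906  0.20028796] [np.float64(18.56), np.float64(-8.31), np.float64(5.93), 'turn z', np.float64(-0.01), 'tilt', array([ 0.0055, -0.0044])]
```

View pics/s6.png

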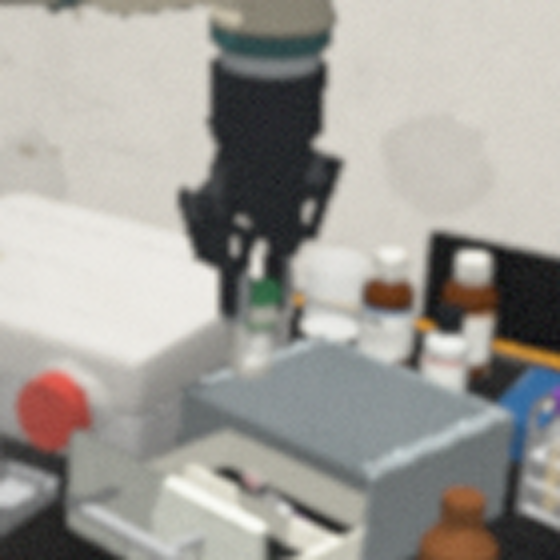

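The vial is held upright by its cap at (262,290). I'll carry it along the near side to the stand.

Emit:
carry_out:
  plan:
    - [0.3,-0.8,0,0,0,0]
    - [0.6,-1,0,0,0,0]
    - [0.6,-1,0,0,0,0]
    - [0.6,-1,0,0,0,0]
    - [0.6,-1,0,0,0,0]
    - [0.6,-1,0,0,0,0]
    - [0.8,-1,0,0,0,0]
    - [1,-1,0,0,0,0]

```text
t: 25.4
ee_pos: [0.3549, -0.1867, 0.194]
ee_rot: [0.8, 0.6, -0.0, -0.001]
force: [-0.3, 1.3, 0.4]
width: 0.369
grip_force: 59.5
```

Emit:
carry_out:
  plan:
    - [1,-0.5,0,0,0,0]
    - [1,0,0,0,0,0]
    - [1,0,0,0,0,0]
    - [1,0,0,0,0,0]
    - [1,0,0,0,0,0]
    - [1,0,0,0,0,0]
    - [1,0,0,0,0,0]
    - [1,0,0,0,0,0]

```text
t: 26.2
ee_pos: [0.3995, 0.0089, 0.1942]
ee_rot: [0.799, 0.601, -0.001, -0.001]
force: [-0.9, -0.2, -0.5]
width: 0.371
grip_force: 59.5
```

Emit:
carry_out:
  plan:
    - [1,0,0,0,0,0]
    - [1,0,0,0,0,0]
    - [1,0,0,0,0,0]
    - [1,0,0,0,0,0]
    - [0.9,0,0,0,0,0]
    - [0.5,0,0,0,0,0]
    - [0,0,0,0,0,0]
    - [0,0,0,0,0,0]

```text
t: 27.0
ee_pos: [0.4372, 0.137, 0.1951]
ee_rot: [0.799, 0.601, -0.001, -0.0]
force: [0.6, 0.4, 0.5]
width: 0.376
grip_force: 59.5
```

```bash
python3 - <<'E'
from h import *
print(arm.observe()['width'],arm.observe()['ee_pos'],to((.4384,.1382),.054))
E
```

```text
0.3764036819875172 [0.43723446 0.13696431 0.19510008] [np.float64(0.06), np.float64(0.03), np.float64(5.64), 'turn z', np.float64(-0.01), 'tilt', array([-0.0012, -0.0007])]
```

Emit:
carry_out:
  plan:
    - [0,0,0.8,0,0,0]
    - [0,0,1,0,0,0]
    - [0,0,1,0,0,0]
    - [0,0,1,0,0,0]
    - [0.05,0,0.6,0,0,0]
    - [0,0,0,0,0,0]
    - [0,0,0,0,0,0]
    - [0,0,0,0,0,0]

```text
t: 27.8
ee_pos: [0.4387, 0.1384, 0.0871]
ee_rot: [0.8, 0.601, 0.001, 0.001]
force: [-0.3, 0.1, -0.6]
width: 0.37
grip_force: 59.5
```

```bash
python3 - <<'E'
from h import *
print(arm.observe()['ee_pos'],to((.4384,.1382),.054))
b,d=snap("scene","7"); c,_=snap("top","7")
A=cv2.resize(b[160:230,140:230],None,fx=4.4,fy=4.4,interpolation=2); B=cv2.resize(c[195:265,130:220],None,fx=4.4,fy=4.4,interpolation=2)
cv2.imwrite("pics/s7.png",np.hstack([A,B]))
E
```

```text
[0.43866501 0.13843979 0.08712822] [np.float64(-0.01), np.float64(-0.01), np.float64(1.33), 'turn z', np.float64(-0.01), 'tilt', array([0.0023, 0.0003])]
```

View pics/s7.png

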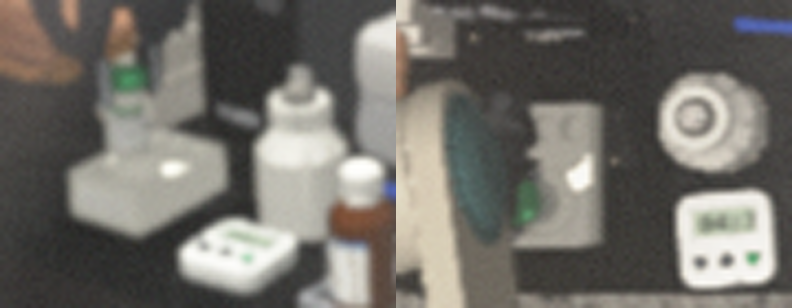

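The vial hangs over the well, with the well's rim just visible beside the cap in the right panel at (545,205). I'll lower it gently.

Emit:
carry_out:
  plan:
    - [0,0,0.4,0,0,0]
    - [0,0,0.4,0,0,0]
    - [0,0,0.2,0,0,0]
    - [0,0,0,0,0,0]
    - [0,0,0,0,0,0]

```text
t: 28.4
ee_pos: [0.4379, 0.1387, 0.0606]
ee_rot: [0.799, 0.601, -0.0, -0.0]
force: [-1.2, -0.3, -0.2]
width: 0.374
grip_force: 59.5
```

Emit:
carry_out:
  plan:
    - [0,0,0.15,0,0,0]
    - [0,0,0.1,0,0,0]
    - [0,0,0,0,0,0]
    - [0,0,0,0,0,0]

```text
t: 28.8
ee_pos: [0.4379, 0.1387, 0.0545]
ee_rot: [0.799, 0.601, -0.0, 0.0]
force: [0.4, 0.8, -0.4]
width: 0.374
grip_force: 59.6
```

Emit:
carry_out:
  plan:
    - [0,0,0.06,0,0,0]
    - [0,0,0,0,0,0]
    - [0,0,0,0,0,0]

```text
t: 29.1
ee_pos: [0.4383, 0.139, 0.054]
ee_rot: [0.799, 0.601, 0.001, 0.0]
force: [-3.2, 0.8, 5.1]
width: 0.367
grip_force: 60.0
```

Emit:
carry_out:
  plan:
    - [0,0,0,0,0,0]
    - [0,0,0,0,0,0]
    - [0,0,0,0,0,0]
    - [0,0,-0.4,0,0,0]
    - [0,0,-1,0,0,0]
    - [0,0,-1,0,0,0]
    - [0,0,-1,0,0,0]
    - [0,0,-1,0,0,0]
  grip: 0.5

```text
t: 29.9
ee_pos: [0.4379, 0.1387, 0.1648]
ee_rot: [0.799, 0.601, 0.0, 0.0]
force: [0.7, -0.0, -0.2]
width: 0.498
grip_force: 0.0
```

Emit:
carry_out:
  plan:
    - [-0.6,0,-0.8,0,0,0]
    - [-1,0,0,0,0,0]
    - [-1,0,0,0,0,0]
    - [-1,0,0,0,0,0]
    - [-1,0,0,0,0,0]
    - [-1,0,0,0,0,0]
    - [-1,0,0,0,0,0]
    - [-1,0,0,0,0,0]
  grip: 0.3

```text
t: 30.7
ee_pos: [0.3847, -0.0447, 0.1838]
ee_rot: [0.799, 0.601, 0.0, 0.0]
force: [0.2, 0.7, 0.3]
width: 0.303
grip_force: 0.0
```

Emit:
carry_out:
  plan:
    - [-1,0,0,0,0,0]
    - [-1,0.5,0,0,0,0]
    - [-1,0.6,0,0,0,0]
    - [-1,0.6,0,0,0,0]
    - [-1,0.6,0,0,0,0]
    - [-1,0.6,0,0,0,0]
    - [-1,0.6,0,0,0,0]
    - [-1,0.6,0,0,0,0]

```text
t: 31.5
ee_pos: [0.4281, -0.2657, 0.1838]
ee_rot: [0.799, 0.601, 0.0, 0.0]
force: [0.3, -0.2, 0.0]
width: 0.299
grip_force: 0.0
```

Emit:
carry_out:
  plan:
    - [-1,0.4,0,0,0,0]
    - [-0.7,0.2,0,0,0,0]
    - [0,0,1,0,0,0]
    - [0,0,1,0,0,0]
    - [0,0,0.8,0,0,0]
    - [0,0,0,0,0,0]
    - [0,0,0,0,0,0]

```text
t: 32.2
ee_pos: [0.4307, -0.3096, 0.1141]
ee_rot: [0.799, 0.601, 0.0, 0.0]
force: [-0.9, 0.2, 0.4]
width: 0.303
grip_force: 0.0
```

```bash
python3 - <<'E'
from h import *
print(arm.observe()['ee_pos'],to((.4321,-.3112),.039))
b,d=snap("scene","8"); c,_=snap("top","8")
A=cv2.resize(b[160:250,140:230],None,fx=4.4,fy=4.4,interpolation=2); B=cv2.resize(c[195:285,140:230],None,fx=4.4,fy=4.4,interpolation=2)
cv2.imwrite("pics/s8.png",np.hstack([A,B]))
E
```

```text
[ 0.4306648  -0.30958264  0.11405191] [np.float64(-0.05), np.float64(0.07), np.float64(3.0), 'turn z', np.float64(-0.01), 'tilt', array([ 0.0004, -0.0004])]
```

View pics/s8.png

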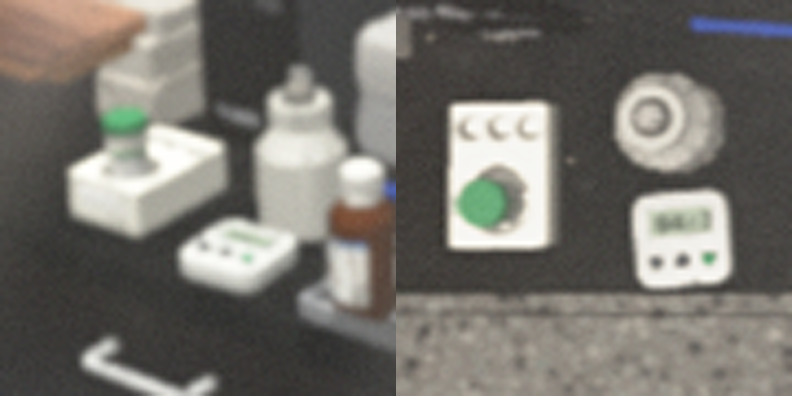

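The vial stands upright in the large well (right panel, cap at (483,203)). Now I'll shut the drawer.

Emit:
carry_out:
  plan:
    - [-0.05,0.05,0.8,0,0,0]
    - [0,0,0.8,0,0,0]
    - [0,0,0.8,0,0,0]
    - [0,0,0.6,0,0,0]
    - [0,0,0,0,0,0]
    - [0,0,0,0,0,0]

```text
t: 32.9
ee_pos: [0.4318, -0.3114, 0.039]
ee_rot: [0.799, 0.601, 0.0, 0.001]
force: [-0.4, 0.5, -0.2]
width: 0.297
grip_force: 0.0
```

Emit:
carry_out:
  plan:
    - [0,0,0,0,0,0]
    - [0,0,0,0,0,0]
    - [0,0,0,0,0,0]
  grip: 0

```text
t: 33.2
ee_pos: [0.4324, -0.3115, 0.0391]
ee_rot: [0.799, 0.601, 0.001, 0.002]
force: [5.2, -1.4, 2.0]
width: 0.103
grip_force: 58.5
```

Emit:
carry_out:
  plan:
    - [0,0.3,0,0,0,0]
    - [0,0.6,0,0,0,0]
    - [0,0.6,0,0,0,0]
    - [0,0.6,0,0,0,0]
    - [0,0.6,0,0,0,0]
    - [0,0.6,0,0,0,0]
    - [0,0.5,0,0,0,0]
    - [0,0.1,0,0,0,0]

```text
t: 34.0
ee_pos: [0.526, -0.3384, 0.0391]
ee_rot: [0.799, 0.601, -0.0, 0.0]
force: [-0.7, 1.6, 6.9]
width: 0.102
grip_force: 59.7
```

```bash
python3 - <<'E'
from h import *
print(arm.observe()['ee_pos'],arm.observe()['force'],to((.5314,-.3401),.039))
E
```

```text
[ 0.52596613 -0.33844919  0.0390894 ] [-0.65554834  1.57549582  6.87774894] [np.float64(-0.0), np.float64(0.23), np.float64(0.0), 'turn z', np.float64(-0.0), 'tilt', array([ 0.0006, -0.0008])]
```

Emit:
carry_out:
  plan:
    - [0,0.15,0,0,0,0]
    - [0,0.1,0,0,0,0]
    - [0,0.05,0,0,0,0]
    - [0,0,0,0,0,0]
    - [0,0,0,0,0,0]

```text
t: 34.5
ee_pos: [0.5324, -0.3403, 0.0391]
ee_rot: [0.799, 0.601, 0.0, 0.0]
force: [1.0, 1.0, 5.1]
width: 0.104
grip_force: 59.5
```

Emit:
carry_out:
  plan:
    - [0,0.06,0,0,0,0]
    - [0,0.06,0,0,0,0]
    - [0,0,0,0,0,0]
    - [0,0,0,0,0,0]

```text
t: 34.9
ee_pos: [0.5334, -0.3406, 0.0391]
ee_rot: [0.799, 0.601, -0.001, -0.002]
force: [-10.0, 5.8, 11.7]
width: 0.104
grip_force: 60.2
```

The stop is reached: -10 N and barely any motion. I'll release and check the drawer while going for the small bottle.

Emit:
carry_out:
  plan:
    - [0,-0.08,0,0,0,0]
    - [0,0,0,0,0,0]
    - [0,0,0,0,0,0]
    - [0,0,-0.8,0,0,0]
    - [0,0,-1,0,0,0]
    - [0,0,-1,0,0,0]
    - [0,0,-1,0,0,0]
    - [0,-0.8,-0.4,0,0,0]
  grip: 0.3

```text
t: 35.7
ee_pos: [0.5152, -0.3354, 0.1455]
ee_rot: [0.799, 0.601, 0.001, 0.002]
force: [-0.1, -0.0, 0.1]
width: 0.299
grip_force: 0.0
```

Emit:
carry_out:
  plan:
    - [0,-1,0,0,0,0]
    - [0.5,-1,0,0,0,0]
    - [1,-1,0,0,0,0]
    - [1,-1,0,0,0,0]
    - [1,-1,0,0,0,0]
    - [1,-0.7,0,0,0,0]
    - [1,0,0,0,0,0]
    - [0,0,0,0,0,0]
  grip: 0.6

```text
t: 36.5
ee_pos: [0.4152, -0.1612, 0.1429]
ee_rot: [0.799, 0.602, 0.0, -0.0]
force: [0.8, 0.5, 0.0]
width: 0.6
grip_force: 0.0
```

```bash
python3 - <<'E'
from h import *
print(arm.observe()['ee_pos'],to((.4127,-.1626),.035))
z0=np.load("top0.npz"); b0=cv2.cvtColor(z0["p"],cv2.COLOR_RGB2BGR); b,d=snap("top","9")
A=cv2.resize(b0[125:260,290:380],None,fx=4.3,fy=4.3,interpolation=2); B=cv2.resize(b[125:260,290:380],None,fx=4.3,fy=4.3,interpolation=2)
cv2.imwrite("pics/t9.png",np.hstack([A,B]))
E
```

```text
[ 0.41518676 -0.16117037  0.14290122] [np.float64(-0.08), np.float64(-0.08), np.float64(4.32), 'turn z', np.float64(0.02), 'tilt', array([0.    , 0.0004])]
```

View pics/t9.png

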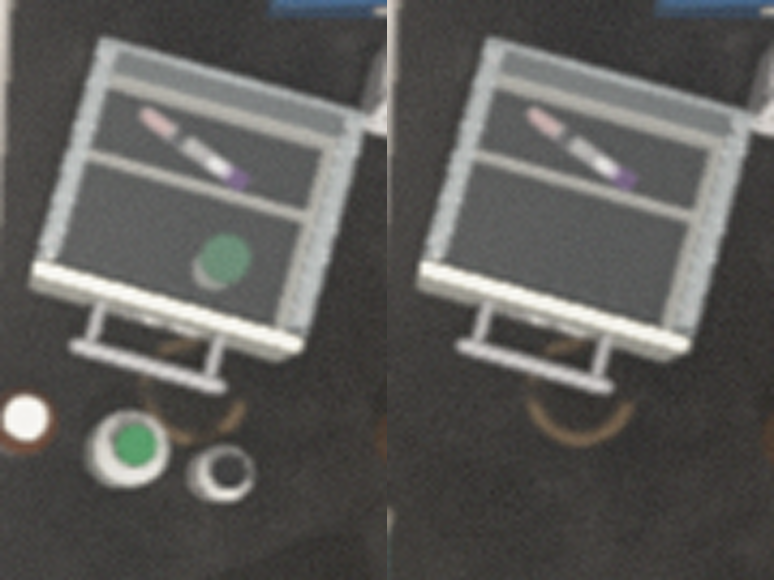

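The drawer looks the same as at the start (left is before, right is now), minus the vial. Next I'll pick the small bottle.

Emit:
carry_out:
  plan:
    - [-0.08,-0.08,0.8,0,0,0]
    - [0,0,1,0,0,0]
    - [0,0,1,0,0,0]
    - [0,0,1,0,0,0]
    - [0,0,0.5,0,0,0]
    - [0,0,0,0,0,0]
    - [0,0,0,0,0,0]

```text
t: 37.25
ee_pos: [0.4132, -0.1651, 0.0363]
ee_rot: [0.8, 0.601, 0.0, 0.0]
force: [1.0, -0.2, 0.7]
width: 0.6
grip_force: 0.0
```

```bash
python3 - <<'E'
from h import *
print(arm.observe()['ee_pos'],to((.4130,-.1628),.036))
print(to((.46,-.3916),.034))
E
```

```text
[ 0.41322798 -0.16511298  0.03630381] [np.float64(0.09), np.float64(-0.03), np.float64(0.01), 'turn z', np.float64(-0.01), 'tilt', array([ 0.0006, -0.0005])]
[np.float64(-8.19), np.float64(4.31), np.float64(0.09), 'turn z', np.float64(-0.01), 'tilt', array([ 0.0006, -0.0005])]
```

Emit:
carry_out:
  plan:
    - [0.09,0,0,0,0,0]
    - [0,0,0,0,0,0]
    - [0,0,0,0,0,0]
    - [0,0,0,0,0,0]
    - [0,0,0,0,0,0]
    - [0,0,-0.5,0,0,0]
    - [0,0,-1,0,0,0]
    - [0,0,-1,0,0,0]
  grip: 0.25

```text
t: 38.05
ee_pos: [0.4132, -0.1621, 0.0993]
ee_rot: [0.799, 0.601, -0.0, -0.0]
force: [0.1, 0.1, 0.5]
width: 0.431
grip_force: 60.0
```

Emit:
carry_out:
  plan:
    - [-0.9,0,-0.5,0,0,0]
    - [-1,0.6,0,0,0,0]
    - [-1,0.6,0,0,0,0]
    - [-1,0.6,0,0,0,0]
    - [-1,0.6,0,0,0,0]
    - [-1,0.7,0,0,0,0]
    - [-1,0.7,0,0,0,0]
    - [-0.9,0.5,0,0,0,0]

```text
t: 38.85
ee_pos: [0.4629, -0.3808, 0.1113]
ee_rot: [0.799, 0.601, 0.0, 0.0]
force: [-0.4, -0.0, -0.3]
width: 0.435
grip_force: 60.1
```

Emit:
carry_out:
  plan:
    - [-0.48,0,0,0,0,0]
    - [0,0,0.8,0,0,0]
    - [0,0,1,0,0,0]
    - [0,0,0.8,0,0,0]
    - [0,0,0,0,0,0]
    - [0,0,0,0,0,0]
    - [0,0,0,0,0,0]

```text
t: 39.55
ee_pos: [0.4598, -0.3916, 0.0477]
ee_rot: [0.799, 0.601, 0.0, 0.001]
force: [0.7, -1.3, 0.7]
width: 0.431
grip_force: 60.1
```

```bash
python3 - <<'E'
from h import *
print(arm.observe()['ee_pos'],arm.observe()['width'],to((.46,-.3916),.034))
E
```

```text
[ 0.45978602 -0.39160578  0.0476551 ] 0.43113088874642197 [np.float64(0.0), np.float64(0.01), np.float64(0.55), 'turn z', np.float64(-0.01), 'tilt', array([ 0.002, -0.002])]
```

Emit:
carry_out:
  plan:
    - [0,0,0.4,0,0,0]
    - [0,0,0.08,0,0,0]
    - [0,0,0,0,0,0]
    - [0,0,0,0,0,0]

```text
t: 39.95
ee_pos: [0.4595, -0.3915, 0.0346]
ee_rot: [0.799, 0.601, 0.0, 0.001]
force: [-1.5, 0.4, 5.4]
width: 0.43
grip_force: 60.4
```

Emit:
carry_out:
  plan:
    - [0,0,0,0,0,0]
    - [0,0,0,0,0,0]
    - [0,0,0,0,0,0]
    - [0,0,-0.6,0,0,0]
    - [0,0,-1,0,0,0]
    - [0,0,-1,0,0,0]
    - [0,0,-1,0,0,0]
    - [0,-0.8,-1,0,0,0]
  grip: 0.6

```text
t: 40.75
ee_pos: [0.4408, -0.3857, 0.1508]
ee_rot: [0.799, 0.601, 0.0, 0.001]
force: [1.2, -1.1, 0.4]
width: 0.6
grip_force: 0.0
```

Emit:
carry_out:
  plan:
    - [1,-1,0,0,0,0]
    - [1,-1,0,0,0,0]
    - [1,-1,0,0,0,0]
    - [1,-1,0,0,0,0]
    - [1,-0.36,0,0,0,0]
    - [1,0,0,0,0,0]
    - [1,0,0,0,0,0]
    - [1,0,0,0,0,0]
  grip: 0.67

```text
t: 41.55
ee_pos: [0.3911, -0.1623, 0.1499]
ee_rot: [0.799, 0.601, 0.0, 0.001]
force: [-0.2, 0.6, -0.2]
width: 0.667
grip_force: 0.0
```

Emit:
carry_out:
  plan:
    - [1,0,0,0,0,0]
    - [1,0,0,0,0,0]
    - [0.9,0,0,0,0,0]
    - [0,0,0.8,0,0,0]
    - [0,0,0.2,0,0,0]
    - [0,0,0,0,0,0]
    - [0,0,0,0,0,0]
    - [0,0,0,0,0,0]

```text
t: 42.35
ee_pos: [0.4114, -0.094, 0.1245]
ee_rot: [0.8, 0.6, 0.0, 0.001]
force: [1.0, -0.4, 1.0]
width: 0.67
grip_force: 0.0
```

```bash
python3 - <<'E'
from h import *
print(arm.observe()['ee_pos'],arm.observe()['width'],to((.4113,-.0937),.049))
E
```

```text
[ 0.41135106 -0.09399477  0.12449452] 0.6697419367349242 [np.float64(0.01), np.float64(-0.01), np.float64(3.02), 'turn z', np.float64(-0.02), 'tilt', array([ 0.0013, -0.0005])]
```

Emit:
carry_out:
  plan:
    - [0,0,1,0,0,0]
    - [0,0,1,0,0,0]
    - [0,0,0.8,0,0,0]
    - [0,0,0.2,0,0,0]
    - [0,0,0,0,0,0]
    - [0,0,0,0,0,0]

```text
t: 42.95
ee_pos: [0.4118, -0.0939, 0.0499]
ee_rot: [0.799, 0.601, 0.001, 0.001]
force: [-0.7, -0.4, 0.3]
width: 0.67
grip_force: 0.0
```

Emit:
carry_out:
  plan:
    - [0,0,0,0,0,0]
    - [0,0,0,0,0,0]
    - [0,0,0,0,0,0]
    - [0,0,0,0,0,0]
    - [0,0,-0.5,0,0,0]
    - [0,0,-1,0,0,0]
    - [0,0,-1,0,0,0]
    - [0,0,-1,0,0,0]
  grip: 0.35

```text
t: 43.75
ee_pos: [0.4109, -0.0934, 0.1378]
ee_rot: [0.799, 0.601, 0.0, 0.0]
force: [-0.0, -0.8, -1.0]
width: 0.524
grip_force: 61.2
```

Emit:
carry_out:
  plan:
    - [-1,0,-0.5,0,0,0]
    - [-1,0,0,0,0,0]
    - [-1,0,0,0,0,0]
    - [-1,0.9,0,0,0,0]
    - [-0.9,1,0,0,0,0]
    - [-0.35,1,0,0,0,0]
    - [0,1,0,0,0,0]
    - [0,1,0,0,0,0]

```text
t: 44.55
ee_pos: [0.4929, -0.2543, 0.1492]
ee_rot: [0.8, 0.6, 0.0, 0.0]
force: [-0.3, -0.7, -0.6]
width: 0.519
grip_force: 61.5
```

Emit:
carry_out:
  plan:
    - [0,0,0.8,0,0,0]
    - [0,0,1,0,0,0]
    - [0,0,1,0,0,0]
    - [0,0,0.6,0,0,0]
    - [0,0,0,0,0,0]
    - [0,0,0,0,0,0]
    - [0,0,0,0,0,0]

```text
t: 45.25
ee_pos: [0.4931, -0.2541, 0.0655]
ee_rot: [0.799, 0.601, 0.001, 0.001]
force: [-0.2, -0.4, 0.0]
width: 0.521
grip_force: 61.6
```

```bash
python3 - <<'E'
from h import *
print(arm.observe()['ee_pos'],arm.observe()['width'],to((.4930,-.2541),.0465))
E
```

```text
[ 0.49305742 -0.25414713  0.06545397] 0.5214549947216531 [np.float64(0.0), np.float64(-0.0), np.float64(0.76), 'turn z', np.float64(-0.01), 'tilt', array([ 0.0025, -0.0016])]
```

Emit:
carry_out:
  plan:
    - [0,0,0.4,0,0,0]
    - [0,0,0.25,0,0,0]
    - [0,0,0.06,0,0,0]
    - [0,0,0,0,0,0]
    - [0,0,0,0,0,0]

```text
t: 45.75
ee_pos: [0.493, -0.254, 0.0472]
ee_rot: [0.799, 0.601, 0.001, 0.001]
force: [-1.2, 2.4, 7.6]
width: 0.526
grip_force: 62.5
```

Emit:
carry_out:
  plan:
    - [0,0,0,0,0,0]
    - [0,0,0,0,0,0]
    - [0,0,0,0,0,0]
    - [0,0,-0.6,0,0,0]
    - [0,0,-1,0,0,0]
    - [0,0,-1,0,0,0]
    - [0,0,-1,0,0,0]
    - [0,0,-1,0,0,0]
  grip: 0.68

```text
t: 46.55
ee_pos: [0.4922, -0.2537, 0.1631]
ee_rot: [0.799, 0.601, 0.0, 0.001]
force: [0.5, -0.8, 0.0]
width: 0.68
grip_force: 0.0
```

Emit:
carry_out:
  plan:
    - [0.9,0,-0.5,0,0,0]
    - [1,-0.2,0,0,0,0]
    - [1,-0.2,0,0,0,0]
    - [1,-0.2,0,0,0,0]
    - [1,-0.3,0,0,0,0]
    - [0,0,0.4,0,0,0]
    - [0,0,0,0,0,0]
    - [0,0,0,0,0,0]

```text
t: 47.35
ee_pos: [0.5045, -0.1304, 0.1634]
ee_rot: [0.8, 0.6, -0.0, -0.0]
force: [-0.2, 0.7, -0.4]
width: 0.681
grip_force: 0.0
```

```bash
python3 - <<'E'
from h import *
print(arm.observe()['ee_pos'],arm.observe()['width'],to((.5050,-.1298),.0704))
E
```

```text
[ 0.50446237 -0.13042082  0.16335449] 0.6812967055743774 [np.float64(0.03), np.float64(0.01), np.float64(3.72), 'turn z', np.float64(-0.01), 'tilt', array([-0.0004, -0.0003])]
```

Emit:
carry_out:
  plan:
    - [0.03,0,0.8,0,0,0]
    - [0,0,1,0,0,0]
    - [0,0,1,0,0,0]
    - [0,0,0.7,0,0,0]
    - [0,0,0.2,0,0,0]
    - [0,0,0,0,0,0]
    - [0,0,0,0,0,0]
  grip: 0.66

```text
t: 48.05
ee_pos: [0.5055, -0.1296, 0.0721]
ee_rot: [0.8, 0.601, 0.001, 0.001]
force: [1.5, -0.7, 0.3]
width: 0.662
grip_force: 0.0
```

Emit:
carry_out:
  plan:
    - [0,0,0,0,0,0]
    - [0,0,0,0,0,0]
    - [0,0,0,0,0,0]
    - [0,0,0,0,0,0]
    - [0,0,-0.5,0,0,0]
    - [0,0,-1,0,0,0]
    - [0,0,-1,0,0,0]
    - [0,0,-1,0,0,0]
  grip: 0.4

```text
t: 48.85
ee_pos: [0.5046, -0.1288, 0.1598]
ee_rot: [0.799, 0.601, -0.0, -0.0]
force: [0.8, -0.6, -1.1]
width: 0.57
grip_force: 62.2
```

Emit:
carry_out:
  plan:
    - [0,0,-1,0,0,0]
    - [0,0,-1,0,0,0]
    - [-0.9,0,0,0,0,0]
    - [-1,0.2,0,0,0,0]
    - [-1,0.2,0,0,0,0]
    - [-1,0.2,0,0,0,0]
    - [-1,0.2,0,0,0,0]
    - [-1,0.2,0,0,0,0]

```text
t: 49.65
ee_pos: [0.4875, -0.2784, 0.2089]
ee_rot: [0.799, 0.601, -0.0, -0.0]
force: [-0.1, 0.5, -0.9]
width: 0.572
grip_force: 62.3
```

Emit:
carry_out:
  plan:
    - [-1,0,0,0,0,0]
    - [-0.7,0,0,0,0,0]
    - [-0.3,0,0,0,0,0]
    - [0,0,0.6,0,0,0]
    - [0,0,0,0,0,0]
    - [0,0,0,0,0,0]
    - [0,0,0,0,0,0]

```text
t: 50.35
ee_pos: [0.4743, -0.3249, 0.1935]
ee_rot: [0.799, 0.601, 0.0, 0.0]
force: [-1.0, -0.2, -1.2]
width: 0.571
grip_force: 62.2
```

```bash
python3 - <<'E'
from h import *
print(arm.observe()['ee_pos'],arm.observe()['width'],to((.4740,-.3265),.068))
b,d=snap("scene","10"); crop(b,240,400,140,280,4,"pics/s10.png")
E
```

```text
[ 0.47428782 -0.3249202   0.19347566] 0.5706832964144055 [np.float64(-0.06), np.float64(0.01), np.float64(5.02), 'turn z', np.float64(0.0), 'tilt', array([ 0.0002, -0.    ])]
```

View pics/s10.png

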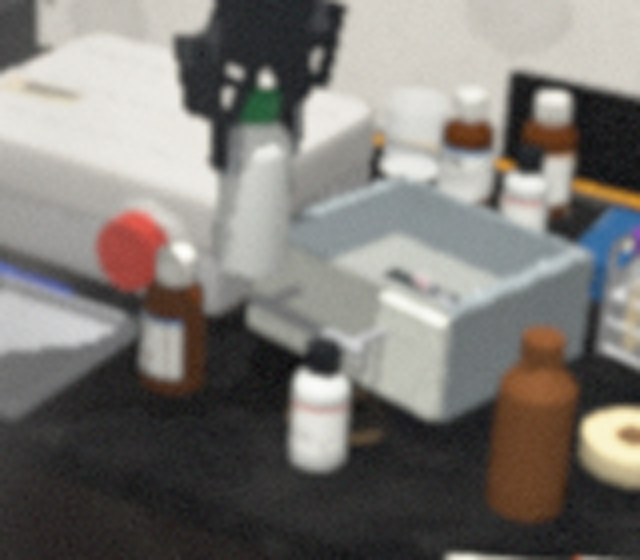

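Amber and small look back at their starting pixels, and saline hangs upright above its spot. I'll lower it, the last part gently.

Emit:
carry_out:
  plan:
    - [-0.05,0,0.8,0,0,0]
    - [0,0,1,0,0,0]
    - [0,0,1,0,0,0]
    - [0,0,1,0,0,0]
    - [0,0,0.6,0,0,0]
    - [0,0,0.3,0,0,0]
    - [0,0,0,0,0,0]
    - [0,0,0,0,0,0]

```text
t: 51.2
ee_pos: [0.4742, -0.3273, 0.0772]
ee_rot: [0.799, 0.601, 0.0, 0.001]
force: [-0.5, 0.2, -0.3]
width: 0.574
grip_force: 62.2
```

Emit:
carry_out:
  plan:
    - [0,0,0.15,0,0,0]
    - [0,0,0.05,0,0,0]
    - [0,0,0,0,0,0]
    - [0,0,0,0,0,0]

```text
t: 51.6
ee_pos: [0.4736, -0.3269, 0.071]
ee_rot: [0.799, 0.601, 0.0, 0.0]
force: [-0.1, 0.0, -0.3]
width: 0.572
grip_force: 62.2
```

Emit:
carry_out:
  plan:
    - [0,0,0.06,0,0,0]
    - [0,0,0.03,0,0,0]
    - [0,0,0,0,0,0]
    - [0,0,0,0,0,0]

```text
t: 52.0
ee_pos: [0.4738, -0.3271, 0.07]
ee_rot: [0.799, 0.601, 0.0, 0.001]
force: [-2.0, 2.2, 6.6]
width: 0.571
grip_force: 63.1
```

Contact made. I'll release, rise, back away, and check.

Emit:
carry_out:
  plan:
    - [0,0,0,0,0,0]
    - [0,0,0,0,0,0]
    - [0,0,0,0,0,0]
    - [0,0,-0.5,0,0,0]
    - [0,0,-1,0,0,0]
    - [0,0,-1,0,0,0]
    - [0,0,-1,0,0,0]
    - [0,0,-1,0,0,0]
  grip: 0.72

```text
t: 52.8
ee_pos: [0.4736, -0.3269, 0.1832]
ee_rot: [0.799, 0.601, 0.0, 0.001]
force: [0.2, 0.3, -0.4]
width: 0.722
grip_force: 0.0
```

Emit:
carry_out:
  plan:
    - [0,0,-1,0,0,0]
    - [0,-1,0,0,0,0]
    - [0,-1,0,0,0,0]
    - [0,-1,0,0,0,0]
    - [0,-1,0,0,0,0]
    - [0,-1,0,0,0,0]
    - [0,-0.5,0,0,0,0]
    - [0,0,0,0,0,0]

```text
t: 53.6
ee_pos: [0.3408, -0.2886, 0.2074]
ee_rot: [0.8, 0.6, 0.0, 0.001]
force: [0.4, -0.6, 0.9]
width: 0.721
grip_force: 0.0
```

```bash
python3 - <<'E'
from h import *
b,d=snap("top","11"); crop(b,140,380,125,265,3.3,"pics/t11.png")
P=cloud("top",d); Z=P[...,2]
for nm,(u0,u1,v0,v1),lo,zt in [("amber",(284,307,213,235),.095,.105),("saline",(308,334,217,243),.116,.126),("small",(330,354,225,248),.078,.089)]:
    m=np.zeros(Z.shape,bool); m[v0:v1,u0:u1]=(Z[v0:v1,u0:u1]>lo)&(Z[v0:v1,u0:u1]<lo+.02); v,u=np.nonzero(m)
    print(nm,len(u),u.mean(),v.mean(),ray("top",u.mean(),v.mean(),zt)[:2]-T[nm])
E
```

```text
amber 77 294.93506493506493 222.37662337662337 [-0.0017284   0.00032862]
saline 78 321.15384615384613 228.6153846153846 [-0.00146628 -0.00032521]
small 58 342.86206896551727 234.5 [-0.00099096 -0.00010773]
```

View pics/t11.png

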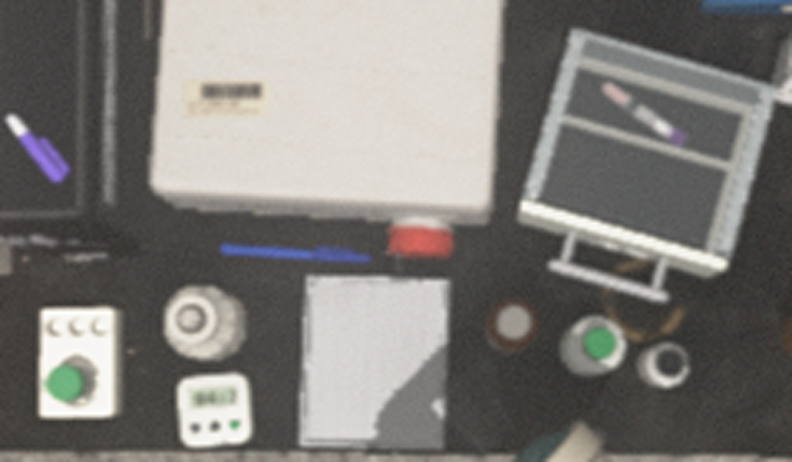

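The picture shows the bottles back within 2 mm at (513,325), (596,343) and (666,365). The drawer is shut, the vial is in the well at (66,383), and the timer hasn't moved. Handing in.

```bash
python3 -c "
from station import arm
print(arm.close_job())"
```

```text
the job is handed in; nothing more can be done
None
```

The job is handed in: the strip vial stands in the stand's large well, the drawer is shut, the three bottles are back within about 2 mm of where they started, and the timer wasn't touched.

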